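Arm the sampling unit and hold its plunger at the mark

TASK

On the keypad console press the small round key, then the square key, then the long bar key, one at a time and each all the way down, leaving the large round key alone. Then take the sampling unit's plunger by its black handle, draw it straight up against its spring until the dark band on the rod is level with the pointer, without pulling it a centimetre past, and hold it there: the program finishes while still holding it. Leave everything else on the bench where it is.

Things in the scene. Friction and masses are not known exactly. Their poses are not given: they have to be found in the camera images.
- console: fixed white keypad console, 110 (x) x 230 (y) x 45 mm high, origin mid-underside, z up. Its four grey keys stand in one row along its y, 50 mm apart, in any order; pressing is straight down
- key_small_top (a point): small round key, 16 mm in diameter: centre of its flat top, 59 mm above the table, 12 mm above the bezel around it
- key_small (a joint): how far the small round key is pressed: 0 up, 0.006 m fully down (takes about 5 N, 2.3 N to start); springs back
- key_square_top (a point): square key, 26 x 26 mm: centre of its flat top, 59 mm above the table, 12 mm above the bezel around it
- key_square (a joint): how far the square key is pressed: 0 up, 0.006 m fully down (takes about 5 N, 2.3 N to start); springs back
- key_bar_top (a point): long bar key, 46 x 14 mm, its length across the row: centre of its flat top, 59 mm above the table, 12 mm above the bezel around it
- key_bar (a joint): how far the long bar key is pressed: 0 up, 0.006 m fully down (takes about 5 N, 2.3 N to start); springs back
- key_large_top (a point): large round key, 32 mm in diameter (not used): centre of its flat top, 59 mm above the table, 12 mm above the bezel around it
- key_large (a joint): how far the large round key is pressed: 0 up, 0.006 m fully down (takes about 5 N, 2.3 N to start); springs back
- unit: fixed white sampling unit, 120 x 110 x 55 mm high, origin mid-underside, z up. A vertical telescoping plunger rises from the sleeve in the middle of its top; a thin steel post (9 mm, top 165 mm above the table) stands 40 mm from the plunger's axis along the unit's +y and carries the pointer
- plunger_grip (a point): centre of the plunger's upright black cylindrical handle, 28 mm in diameter, 40 mm long, on top of the 16 mm steel rod; 200 mm above the table when the plunger is home. The rod below the handle is bare down to the band
- band (a point): centre of the length mark: a dark band (collar) round the rod, 29 mm in diameter, 10 mm tall, 103 mm below the handle's centre; 97 mm above the table when home. It rises with the handle
- plunger (a joint): how far the plunger is drawn straight up: 0 home, end stop at 0.085 m. Its inner spring pulls it home with about 4 N at 0, rising by 0.7 N per cm, plus about 1 N of weight; it returns at once when let go. The thin tube below the rod telescopes along by itself
- pointer_tip (a point): tip of the small steel pointer (a blade 5 mm thick and 16 mm wide, narrowing to a 6 mm tip, on a black clamp 22 mm in diameter, 12 mm high) that points level at the plunger from the post, 16 mm from the plunger's axis; clamped at a height that differs from day to day, 30 to 60 mm above the home position of the band; fixed, stays where it is
- marker: bystander: marker pen lying flat, 125 x 16 x 13 mm, long axis = its x; origin mid-underside
- jar: bystander: capped sample jar, 42 mm diameter, 60 mm high; origin mid-underside
- mug: bystander: white mug, 80 mm diameter, 90 mm high; origin mid-underside
- tape: bystander: roll of paper tape lying flat, 70 mm outside diameter, 20 mm high; origin mid-underside
- dish: bystander: shallow steel instrument dish, 110 x 200 x 30 mm high; origin mid-underside
- sanitizer: bystander: sanitizer bottle, 60 mm diameter, 150 mm high; origin mid-underside
Mind the look-alikes: they are no part of the job. What is shaped like the unit but green or red is not meant.

How it is judged (in metres and radians):
On the way, in this order (a step that is already met when the one before it is completed fails the run):
1. the small round key is pressed down (value of joint key_small above 0.004 m), for 0.05 s.
2. the square key is pressed down (value of joint key_square above 0.004 m), for 0.05 s.
3. the long bar key is pressed down (value of joint key_bar above 0.004 m), for 0.05 s.
4. the gripper holds the plunger with its band level with the pointer (z of band in the frame of pointer_tip between -0.005 and 0.005 m and contact force between the fingers and plunger above 2 N and value of joint plunger above 0.02 m), for 0.5 s.
At the end, for the whole second after the job is handed in: The fingers hold the plunger (over 2 N of contact) at rest, with the band's centre within 5 mm of the pointer's height (the pointer tip within the band), and all keys are up; this lasts through the final second (all of step 4 and value of joint plunger below 0.08 m and velocity of joint plunger between -0.01 and 0.01 m/s and value of joint each of key_small, key_square, key_bar, key_large below 0.002 m); the arm keeps its last pose, push and grip.
It fails at once if the large round key is pressed (value of joint key_large above 0.003 m).
It fails at once if two keys are down at once (value of joint each of key_small, key_square above 0.003 m or value of joint each of key_small, key_bar above 0.003 m or value of joint each of key_small, key_large above 0.003 m or value of joint each of key_square, key_bar above 0.003 m or value of joint each of key_square, key_large above 0.003 m or value of joint each of key_bar, key_large above 0.003 m).
It fails at once if the band is pulled more than 12 mm above the pointer (z of band in the frame of pointer_tip above 0.012 m).
It fails at once if a bystander is displaced by more than 25 mm (distance of any of marker, jar, mug, tape, dish, sanitizer from where it was at the start of the episode above 0.025 m).
It also fails if it takes over 58 s, if anything falls off the work surface, if the arm or the gripper's body presses on something with over 40 N, if the wrist force passes 120 N, or if a joint passes its speed limit or range.

ROBOT

A 6-joint arm with a two-finger parallel gripper is mounted at the origin on the work surface. World frame = base frame: x ahead of the robot, y to its left, z up, the work surface at z = 0. Lengths are in mm, angles in rad, forces in N, time in s.
With the tool pointing down it reaches from about 275 to 825 mm from the base axis. Payload 4.9 kg.
Tool frame: the origin (TCP) lies between the finger pads; the fingertips stand 11 mm ahead of it and the grasp point (between the pads) lies 8 mm behind it; x points along the fingers, z is the direction in which the jaws open and shut, and the axes are right-handed (so a half turn about x gives the same grasp; the last joint's range is limited). The gripper opens to 85 mm and grips with 20 to 120 N. Pads are 22 mm wide; open, the fingers measure 114 mm over their backs; the gripper's body (76 mm by 85 mm) begins 54 mm behind the grasp point. The pads swing forward as they close: fully open they stand 13 mm farther back than shut.
Start: joints at [1.005, 0.326, -0.193, 1.052, 0, 1.437], TCP at [230.175, 499.538, 242.281] pointing down, gripper open.
Joint ranges: [-2.65, 2.65], [-0.97, 1.79], [-1.3, 1.35], [-1.93, 2.1], [-1.47, 1.37], [-3.14, 3.14]. Speed limits (rad/s): [2.57, 2.57, 3.14, 3.14, 3.14, 3.14].

INTERFACE

Orientations are given as a unit quaternion [w, x, y, z].
In Python, from bench import arm gives the robot as it stands.
- The arm moves only by the tool step_arm, never from a script. Its argument "series" is a list of rows, each a list of 5 numbers: the closure, from -1 (fully open) to 1 (shut), then the shift along the tool's x, y, z each as a share of 0.08 m, from -1 to 1, then the turn about the tool's x as a share of pi rad, from -1 to 1. In form: [[hand, x, y, z, roll], ...]. A call has 1 to 5 rows; each row is the pose to reach, as a shift and turn from the pose measured when the call began, along the tool's axes at that moment, turning the shorter way round; what a row does not reach only later rows make up. A row lasts 1/8 s, in which the tool goes at most 62.5 mm and 10.7 degrees, less where a joint would pass 70% of its speed; a pose out of reach is approached as far as the arm can. A call with a number of a shift or a turn outside -1 to 1 is refused whole. A call with a gripper value outside its range is refused whole. The fingers move at their own pace and stop on an object; "squeeze" is the grip in N (left out, the last holds). Time passes only in rows, so rows that repeat a pose let the fingers close. It gives the time, the measured TCP pose, the force and the opening at its end, in the units of the state.
- arm.state(): the state, without advancing time (a new reading comes with each control period).
- arm.read_camera(name): name is "scene" or "side" or "wrist"; returns a dict with "image" (384x512x3 uint8, red, green, blue), "fov_y" (degrees; the focal length in pixels is half the picture's height over the tangent of half this angle, whatever the lens; pixels are square), "cx", "cy" (the principal point, pixels), "extrinsics" (4x4, takes a point from world to camera coordinates). Camera axes: x right, y up, looking along -z (the intrinsics and any distortion apply to the point x, -y, -z); pixel columns grow to the right and rows downward; lengths in mm; the calibration is good to about 2 mm. A picture is of the moment at which its call begins. There is no depth.
- arm.job_done(): hands the job in, once; it reports no verdict.
The state is a dict: "clock": time; "joints": joint angles; "joint_vel": joint speeds; "effort": joint torques, N m; "tool_pos": TCP position; "tool_rot": TCP orientation; "ft_force": force on the tool from outside, world axes, zero at the start; "moment": the same for the moment, N m; "gripper_width": finger opening in mm.
Only numpy, scipy, OpenCV 4.12 (cv2) and the standard library are available. Lean on these libraries where they do the work, as an engineer would, in place of code of your own. Each camera call takes 0.05 s, during which the arm holds its last target. There are 200 camera calls.

## Working session

There is one attempt and no reset: what is moved stays moved. The work goes in short steps, Python scripts to look and compute and a tool call to move; the robot and the scene stay as the last step left them, time stands still between calls to the robot, and variables do not carry over. Pictures are saved under pics/ and viewed, about 8 in all and at most 12, crops included, and the job is handed in when it is done.

Besides the shell and the picture viewer there is one more tool, called after "Emit:" in YAML: its name, and indented under it one key for each argument. step_arm: Moves the arm, as the interface text tells. Shift numbers are shares of 0.08 m and turn numbers shares of pi rad, none past 1 either way. Its arguments: {"type":"object","properties":{"series":{"type":"array","items":{"type":"array","items":{"type":"number"}}},"squeeze":{"type":"number"}},"required":["series"]}

```bash
ls; mkdir -p pics
cat > h.py <<'E'
import numpy as np,cv2,pickle
from bench import arm
def snap(n,tag):
    c=arm.read_camera(n); pickle.dump(c,open(f'{tag}.pkl','wb')); return c
def K(c):
    f=c['image'].shape[0]/2/np.tan(np.radians(c['fov_y'])/2)
    return f,c['cx'],c['cy']
def ray(c,u,v):
    f,cx,cy=K(c); E=np.array(c['extrinsics']); R=E[:3,:3];t=E[:3,3]
    d=R.T@np.array([(u-cx)/f,-(v-cy)/f,-1]); return -R.T@t,d
def onz(c,u,v,z):
    o,d=ray(c,u,v); return o+d*(z-o[2])/d[2]
def proj(c,p):
    f,cx,cy=K(c);E=np.array(c['extrinsics']);q=E[:3,:3]@np.array(p,float)+E[:3,3]
    return np.array([cx+f*q[0]/-q[2],cy-f*q[1]/-q[2]])
def tri(c1,p1,c2,p2):
    o1,d1=ray(c1,*p1);o2,d2=ray(c2,*p2);s=np.linalg.lstsq(np.c_[d1,-d2],o2-o1,rcond=None)[0]
    a=o1+s[0]*d1;b=o2+s[1]*d2;return (a+b)/2,np.linalg.norm(a-b)
E
python3 - <<'E'
from h import *
for n in ['scene','side','wrist']:
    c=snap(n,n+'0'); print(n,{k:v for k,v in c.items() if k!='image'})
    cv2.imwrite(f'pics/{n}0.png',cv2.resize(c['image'][:,:,::-1],(768,576)))
print(arm.state())
E
```

```text
pics
scene {'fov_y': 52.651978875995326, 'cx': 259.4996498147568, 'cy': 193.10755872779856, 'extrinsics': array([[-5.41650042e-01,  8.40544842e-01, -9.97998515e-03,
         2.00699853e+02],
       [-7.15309312e-01, -4.54646855e-01,  5.30687126e-01,
         3.48300769e+02],
       [ 4.41528958e-01,  2.94585480e-01,  8.47509041e-01,
        -1.54223721e+03],
       [ 0.00000000e+00,  0.00000000e+00,  0.00000000e+00,
         1.00000000e+00]])}
side {'fov_y': 51.2682633179727, 'cx': 258.0061373261103, 'cy': 193.5267288667153, 'extrinsics': array([[ 8.55141723e-01, -5.18394209e-01,  2.77082661e-04,
        -4.06611592e+02],
       [ 3.41183719e-01,  5.63218021e-01,  7.52581644e-01,
        -3.40450962e+02],
       [-3.90290024e-01, -6.43469428e-01,  6.58498893e-01,
        -1.00411354e+03],
       [ 0.00000000e+00,  0.00000000e+00,  0.00000000e+00,
         1.00000000e+00]])}
wrist {'fov_y': 60.68655997164618, 'cx': 253.84324171871, 'cy': 191.65770588102183, 'extrinsics': array([[ 4.18171523e-01,  9.08366829e-01, -1.51000807e-03,
        -5.48255410e+02],
       [-8.71330961e-01,  4.00
[... 195 characters left out ...]
00,
         1.00000000e+00]])}
{'clock': 0.15, 'joints': array([ 1.00477289e+00,  3.26778910e-01, -1.93314677e-01,  1.05200811e+00,
       -9.25451782e-06,  1.43661883e+00]), 'joint_vel': array([-0.00117317, -0.00102969,  0.00305898, -0.00017491, -0.00017831,
       -0.00233044]), 'effort': array([ 3.76600519e-04, -4.43704212e+01,  2.62663883e+01,  1.04487006e-02,
       -1.82949852e-04, -1.84725536e-06]), 'tool_pos': array([229.96034411, 499.16668322, 241.69383494]), 'tool_rot': array([ 0.59509683, -0.38146251,  0.59593103,  0.38106735]), 'ft_force': array([-0.12277814,  0.28193743,  0.07472156]), 'moment': array([-0.00775418, -0.073059  , -0.01050249]), 'gripper_width': 85.31409971646266}
```

View pics/scene0.png

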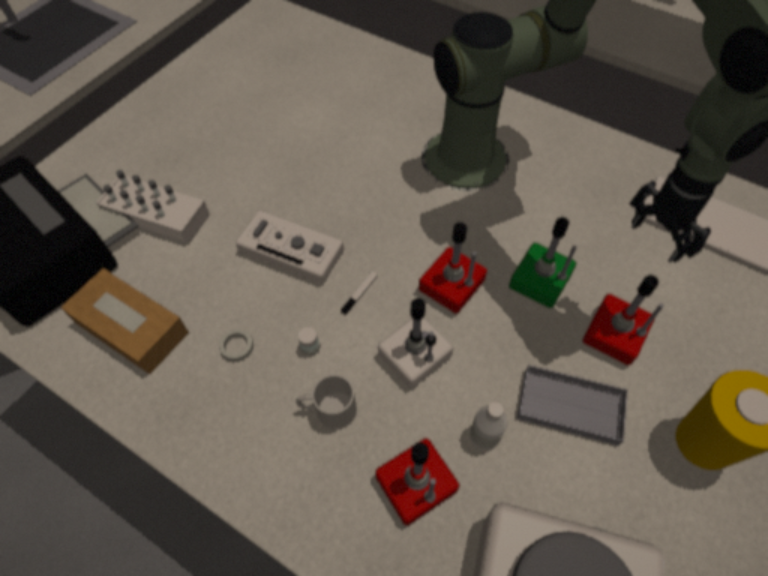

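View pics/side0.png

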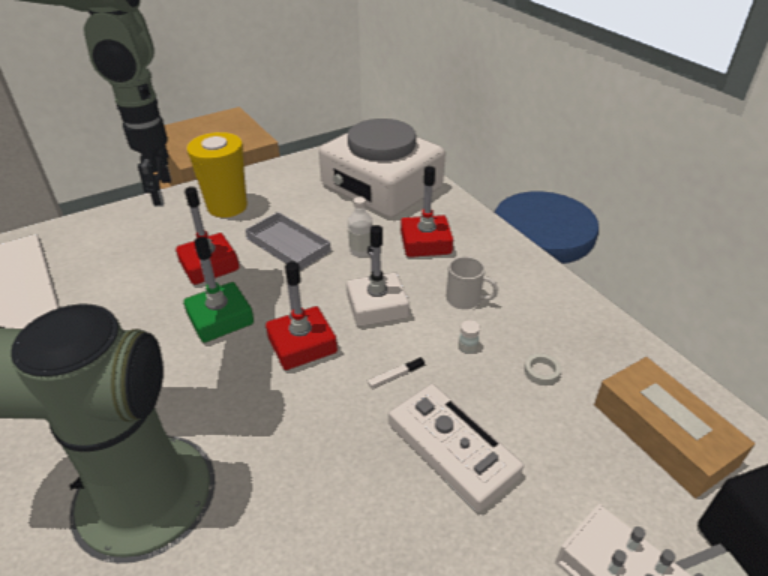

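The scene view shows the console at (290,245), with bar (260,228), small (278,236), large (298,242) and square (317,250). The white unit is at (415,345) with its handle at (418,310).

In the side view the console is at (455,445) and the unit at (378,295). Look-alikes are the red units at scene (453,275), (620,325) and (418,480), the green unit at (543,270), and the knob box at (155,205). I choose the white unit and the four-key console, and check both in a close crop.

Run:
```python
from h import *
S=pickle.load(open('scene0.pkl','rb'));D=pickle.load(open('side0.pkl','rb'))
def crop(c,u,v,w=66,h=50,s=6): 
    u=int(u-w/2);v=int(v-h/2);return cv2.resize(c['image'][v:v+h,u:u+w,::-1],None,fx=s,fy=s,interpolation=cv2.INTER_NEAREST),(u,v)
ts=[];
for c,u,v,h in [(S,193,164,46),(D,303,298,46),(S,277,228,54),(D,252,184,54)]:
    w=98 if c is D and u==303 else 66
    s=6 if w==66 else 6
    im,o=crop(c,u,v,66 if u!=303 else 66,h if u!=303 else 46); print(o); ts.append(im)
a=np.vstack([np.hstack([ts[0],ts[1]]),np.hstack([ts[2],ts[3]])]); a=a[:,:]; print(a.shape)
cv2.imwrite('pics/crop1.png',a[:600,:800])
# fine measurement: keys from side: dark blobs
for c,nm,box in [(S,'S',(158,140,232,190)),(D,'D',(255,255,352,342))]:
    g=cv2.cvtColor(c['image'],cv2.COLOR_RGB2GRAY); x0,y0,x1,y1=box
    sub=g[y0:y1,x0:x1]; 
    b=cv2.adaptiveThreshold(sub,255,cv2.ADAPTIVE_THRESH_MEAN_C,cv2.THRESH_BINARY_INV,31,18)
    n,l,st,ce=cv2.connectedComponentsWithStats(b)
    for i in range(1,n):
        if st[i,4]>12:
            u,v=ce[i]+[x0,y0]; print(nm,st[i,4],np.round([u,v],1),np.round(onz(c,u,v,59)[:2],1))
```

```text
(160, 141)
(270, 275)
(244, 201)
(219, 157)
(600, 792, 3)
S 62 [173.2 151.9] [ 502.9 -271.3]
S 15 [185.4 156.6] [ 496.1 -222.6]
S 65 [198.  161.4] [ 489.1 -173.1]
S 496 [192.7 176.5] [ 548.5 -149.8]
S 105 [185.5 169. ] [ 537.3 -189.1]
S 62 [211.  166.3] [ 481.8 -123.3]
D 111 [282.8 270.8] [ 475.2 -128.3]
D 216 [314.5 282.5] [ 524.4 -202.6]
D 827 [305.3 315.8] [ 446.1 -268.9]
D 123 [295.6 282.6] [ 482.2 -177.3]
D 39 [309.4 295.1] [ 490.  -226.6]
D 130 [323.7 308.4] [ 496.7 -275.8]
```

View pics/crop1.png

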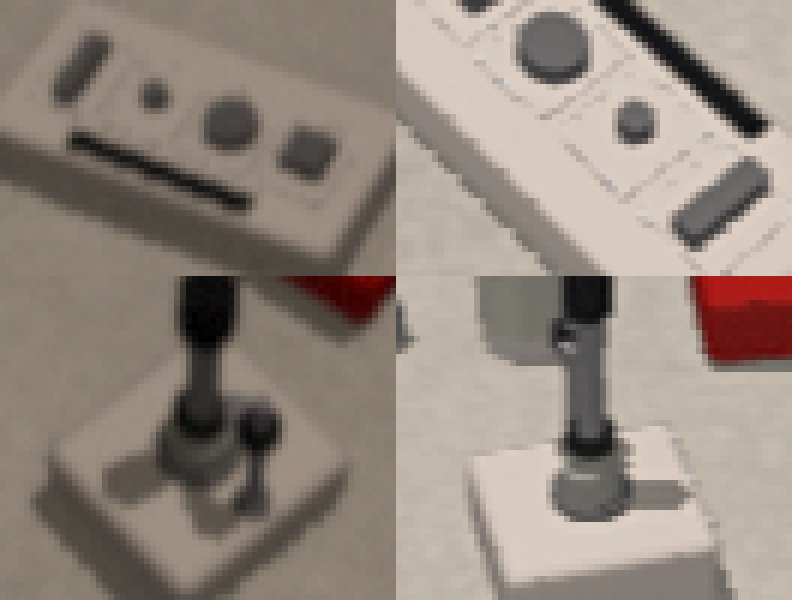

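The crop confirms four keys in the order bar, small, large, square, and a white unit with a black handle. The dark band is at scene (277,224) and the clamp at scene (287,226). From the side the clamp is half hidden at (247,167). The scene and side key estimates average to a clean 50 mm row. Next I measure the plunger axis and a rough clamp height.

Run:
```python
from h import *
S=pickle.load(open('scene0.pkl','rb'));D=pickle.load(open('side0.pkl','rb'))
def blob(c,u,v,r,th):
    g=cv2.cvtColor(c['image'],cv2.COLOR_RGB2GRAY).astype(int);x0,y0=int(u-r),int(v-r)
    n,l,st,ce=cv2.connectedComponentsWithStats((g[y0:y0+2*r,x0:x0+2*r]<th).astype(np.uint8))
    i=1+np.argmax(st[1:,4]);print(st[i],ce[i]+[x0,y0]);return ce[i]+[x0,y0]
a=blob(S,279,206,17,40);b=blob(D,251,159,13,45)
p,e=tri(S,a,D,b);print('handle',p,e)
for z in(200,97):print(z,proj(S,[*p[:2],z]),proj(D,[*p[:2],z]))
# post base & clamp from scene
pb=onz(S,285.3,239.5,55);print('postbase',pb,pb[:2]-p[:2],np.linalg.norm(pb[:2]-p[:2]))
d=(pb-p)[:2];d/=np.linalg.norm(d);post=p[:2]+40*d
for z in(55,130,140,150,160,165):print(z,proj(S,[*post,z]),proj(D,[*post,z]))
# tool axes & key targets in tool units
from scipy.spatial.transform import Rotation as R
s=arm.state();q=s['tool_rot'];M=R.from_quat([*q[1:],q[0]]).as_matrix();print(M.round(3))
for n,k in dict(small=(493.1,-224.6,85),sq=(478.5,-125.8,85),bar=(499.8,-273.5,85)).items():
    print(n,(M.T@(np.array(k)-s['tool_pos'])/80).round(2))
```

```text
[ 18   0  16  15 144] [288.54861111 194.02083333]
[  9   5   8  14 102] [250.43137255 157.40196078]
handle [541.8663862  187.2888108  216.88335456] 36.93023388659453
200 [282.03629354 199.69804484] [244.62686324 160.16387235]
97 [280.69071045 217.4014622 ] [245.33116112 186.32150087]
postbase [578.99638816 227.76464777  55.        ] [37.13000196 40.47583696] 54.92659122300019
55 [283.88932956 235.18153429] [248.23319447 188.37143569]
130 [285.01718975 223.7491157 ] [247.86262049 170.52886751]
140 [285.1773436  222.12573554] [247.81103889 168.04529247]
150 [285.33996515 220.47734182] [247.75892105 165.53589874]
160 [285.50511188 218.80335192] [247.70625858 163.00028162]
165 [285.58865064 217.95657136] [247.67972043 161.7225105 ]
[[-0.001 -0.908  0.419]
 [-0.001  0.419  0.908]
 [-1.     0.    -0.001]]
small [ 1.97 -6.77 -6.84]
sq [ 1.97 -6.09 -5.79]
bar [ 1.97 -7.11 -7.36]
```

Emit:
step_arm:
  series:
    - [1,-0.5,-0.8,-0.8,0]
    - [1,-0.5,-1,-1,0]
    - [1,-0.5,-1,-1,0]

```text
clock: 0.52
tool_pos: [270.2, 390.8, 282.8]
tool_rot: [0.596, -0.38, 0.596, 0.38]
ft_force: [0.2, 0.2, 0.8]
gripper_width: 32.2
```

Emit:
step_arm:
  series:
    - [1,0,-1,-1,0]
    - [1,0,-1,-1,0]

```text
clock: 0.78
tool_pos: [308.9, 283.8, 282.6]
tool_rot: [0.596, -0.381, 0.596, 0.38]
ft_force: [1.2, 0.4, 0.2]
gripper_width: 0.4
```

Run:
```python
from h import *
S=pickle.load(open('scene0.pkl','rb'));D=pickle.load(open('side0.pkl','rb'))
for a,b in [((278.8,206.5),(250.7,158.7))]:
    p,e=tri(S,a,D,b);print('handle',p,e)
for z in(220,200,180,97):print(z,proj(S,[*p[:2],z]),proj(D,[*p[:2],z]))
post=onz(S,285.3,239.5,55);print(post-p)
print(arm.state()['joints'])
```

```text
handle [563.73209776 189.59910757 195.88042899] 1.1350580240685242
220 [278.89197322 202.11290112] [250.42283227 152.14463067]
200 [278.65671479 205.82637248] [250.5032439  157.55250502]
180 [278.42880741 209.42381035] [250.58193019 162.84434588]
97 [277.55445848 223.22510023] [250.89120544 183.64384627]
[  15.2642904    38.1655402  -140.88042899]
[ 5.67292171e-01  5.46253181e-02 -4.27766428e-01  1.08868617e+00
 -8.23076817e-04  1.00126495e+00]
```

Emit:
step_arm:
  series:
    - [1,0,-1,-1,0]
    - [1,0,-1,-1,0]

```text
clock: 1.02
tool_pos: [348.2, 176.3, 282.5]
tool_rot: [0.596, -0.381, 0.596, 0.381]
ft_force: [0.3, 0.6, 0.9]
gripper_width: 0.2
```

Emit:
step_arm:
  series:
    - [1,0,-1,-1,0]
    - [1,0,-1,-1,0]

```text
clock: 1.27
tool_pos: [387.9, 68.7, 282.4]
tool_rot: [0.596, -0.381, 0.596, 0.381]
ft_force: [1.1, -0.5, -0.1]
gripper_width: 0.3
```

Emit:
step_arm:
  series:
    - [1,0,-1,-1,0]
    - [1,0,-1,-1,0]

```text
clock: 1.52
tool_pos: [427.8, -39.2, 282.2]
tool_rot: [0.596, -0.381, 0.595, 0.381]
ft_force: [0.9, 0.7, -0.7]
gripper_width: 0.2
```

Emit:
step_arm:
  series:
    - [1,0,-1,-1,0]
    - [1,0,-1,-1,0]

```text
clock: 1.78
tool_pos: [467.7, -147.1, 281.7]
tool_rot: [0.596, -0.381, 0.595, 0.381]
ft_force: [0.8, -0.4, -0.1]
gripper_width: 0.1
```

```bash
cat > t.py <<'E'
from h import *
from scipy.spatial.transform import Rotation as R
def to(*k):
    s=arm.state();q=s['tool_rot'];M=R.from_quat([*q[1:],q[0]]).as_matrix()
    return (M.T@(np.array(k,float)-s['tool_pos'])/80).round(3)
E
python3 - <<'E'
from t import *
c=snap('wrist','wrist1');print(arm.state()['tool_pos'],to(493.1,-224.6,90))
im=cv2.resize(c['image'][:,:,::-1],(768,576)).copy()
for p in [(493.1,-224.6,59),(478.5,-125.8,59),(499.8,-273.5,59)]:
    u=proj(c,p);print(u);cv2.circle(im,tuple(int(x) for x in u*1.5),4,(0,0,255),1)
cv2.imwrite('pics/w1.png',im)
E
```

```text
[ 470.03731481 -152.63128944  281.51809152] [ 2.399 -0.632 -0.686]
[202.27864298 211.05832375]
[276.15175727 164.05592011]
[167.70451585 232.53940532]
```

View pics/w1.png

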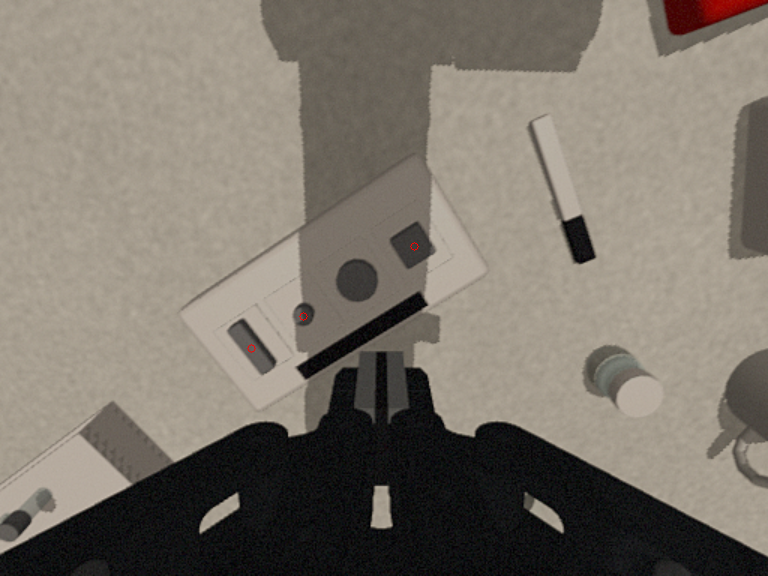

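The wrist view puts my projected key centres on the keys to within about 2 mm: small at (303,315), bar at (252,348), square at (413,246). Moving above the small key now.

Emit:
step_arm:
  series:
    - [1,0.5,-0.63,-0.69,0]
    - [1,1,-0.63,-0.69,0]
    - [1,1,-0.63,-0.69,0]

```text
clock: 2.2
tool_pos: [490.6, -223.8, 197.3]
tool_rot: [0.596, -0.378, 0.598, 0.38]
ft_force: [-0.3, 1.0, 0.4]
gripper_width: -0.1
```

Emit:
step_arm:
  series:
    - [1,0.6,0,0,0]
    - [1,1,0,0,0]
    - [1,1,0,0,0]
    - [1,1,0,0,0]

```text
clock: 2.7
tool_pos: [491.6, -223.6, 119.3]
tool_rot: [0.596, -0.379, 0.597, 0.379]
ft_force: [1.0, 0.0, 0.6]
gripper_width: -0.2
```

Run:
```python
from t import *
print(arm.state()['tool_pos'],arm.state()['ft_force'],to(493.1,-224.6,64))
```

```text
[ 491.61832979 -223.62366083  119.31425959] [1.03302572 0.00396942 0.597083  ] [ 0.691 -0.023 -0.002]
```

Emit:
step_arm:
  series:
    - [1,0.3,-0.02,0,0]
    - [1,0.56,-0.02,0,0]
    - [1,0.56,-0.02,0,0]

```text
clock: 3.08
tool_pos: [493.3, -224.2, 75.4]
tool_rot: [0.596, -0.379, 0.597, 0.379]
ft_force: [0.1, 0.8, -0.2]
gripper_width: -0.2
```

Emit:
step_arm:
  series:
    - [1,0.05,0,0,0]
    - [1,0.08,0,0,0]
    - [1,0.1,0,0,0]
    - [1,0.1,0,0,0]

```text
clock: 3.58
tool_pos: [494.2, -224.6, 68.0]
tool_rot: [0.597, -0.38, 0.597, 0.379]
ft_force: [1.8, -1.2, 2.6]
gripper_width: 0.3
```

Emit:
step_arm:
  series:
    - [1,0.03,0,0,0]
    - [1,0.06,0,0,0]
    - [1,0.06,0,0,0]
    - [1,0.06,0,0,0]

```text
clock: 4.08
tool_pos: [494.2, -224.6, 64.0]
tool_rot: [0.597, -0.38, 0.597, 0.379]
ft_force: [-3.1, 1.1, 11.8]
gripper_width: -0.1
```

Bottomed out: 11.8 N, against about 5 N for full travel. Lifting, then on to the square key.

Emit:
step_arm:
  series:
    - [1,-0.25,0,0,0]
    - [1,-0.4,0,0,0]
    - [1,-0.4,0,0,0]

```text
clock: 4.45
tool_pos: [494.5, -224.8, 96.4]
tool_rot: [0.597, -0.38, 0.597, 0.378]
ft_force: [0.3, 0.8, 0.2]
gripper_width: 0.2
```

Run:
```python
from t import *
print(arm.state()['tool_pos'],arm.state()['ft_force'],to(478.5,-125.8,95))
```

```text
[ 494.54965464 -224.84109819   96.38395138] [0.32339143 0.83790718 0.20738549] [0.014 0.707 1.036]
```

Emit:
step_arm:
  series:
    - [1,0,0.4,0.55,0]
    - [1,0,0.7,1,0]
    - [1,0,0.7,1,0]
    - [1,0,0.7,1,0]

```text
clock: 4.95
tool_pos: [478.0, -128.9, 95.8]
tool_rot: [0.597, -0.381, 0.597, 0.378]
ft_force: [0.9, -0.7, 0.1]
gripper_width: 0.2
```

Emit:
step_arm:
  series:
    - [1,0.2,0,0.03,0]
    - [1,0.26,0,0.03,0]
    - [1,0.26,0,0.03,0]

```text
clock: 5.32
tool_pos: [478.8, -127.5, 74.6]
tool_rot: [0.597, -0.38, 0.597, 0.378]
ft_force: [0.1, 0.3, -0.3]
gripper_width: 0.2
```

Emit:
step_arm:
  series:
    - [1,0.05,0,0,0]
    - [1,0.1,0,0,0]
    - [1,0.13,0,0,0]
    - [1,0.13,0,0,0]

```text
clock: 5.82
tool_pos: [479.4, -128.1, 64.5]
tool_rot: [0.597, -0.381, 0.597, 0.377]
ft_force: [-0.3, -2.3, 5.1]
gripper_width: -0.2
```

Emit:
step_arm:
  series:
    - [1,0.02,0,0,0]
    - [1,0.02,0,0,0]

```text
clock: 6.08
tool_pos: [479.4, -128.1, 64.0]
tool_rot: [0.597, -0.381, 0.597, 0.377]
ft_force: [-2.2, -1.1, 13.1]
gripper_width: -0.3
```

Emit:
step_arm:
  series:
    - [1,-0.25,0,0,0]
    - [1,-0.4,0,0,0]
    - [1,-0.4,0,0,0]

```text
clock: 6.45
tool_pos: [479.8, -128.0, 96.4]
tool_rot: [0.597, -0.381, 0.597, 0.377]
ft_force: [-0.2, -0.1, 0.5]
gripper_width: 0.4
```

Run:
```python
from t import *
print(arm.state()['tool_pos'],arm.state()['ft_force'],to(499.8,-273.5,95))
```

```text
[ 479.77837738 -127.95951748   96.44771159] [-0.18097893 -0.0605788   0.52657182] [ 0.028 -1.    -1.54 ]
```

Square key bottomed at 13.1 N. Next is the bar key.

Emit:
step_arm:
  series:
    - [1,0,-0.35,-0.55,0]
    - [1,0,-0.65,-1,0]
    - [1,0,-0.65,-1,0]

```text
clock: 6.82
tool_pos: [493.3, -225.0, 96.2]
tool_rot: [0.598, -0.38, 0.597, 0.376]
ft_force: [-0.3, 1.1, 0.0]
gripper_width: 0.2
```

Emit:
step_arm:
  series:
    - [1,0,-0.35,-0.54,0]
    - [1,0,-0.35,-0.54,0]
    - [1,0,-0.35,-0.54,0]

```text
clock: 7.2
tool_pos: [499.1, -274.6, 95.6]
tool_rot: [0.597, -0.38, 0.597, 0.377]
ft_force: [0.7, -0.5, 0.8]
gripper_width: -0.2
```

Run:
```python
from t import *
print(arm.state()['tool_pos'],arm.state()['ft_force'],to(499.8,-273.5,74))
```

```text
[ 499.1221004  -274.61867524   95.56713743] [ 0.72496796 -0.51614176  0.84744956] [ 0.27  -0.001  0.017]
```

Emit:
step_arm:
  series:
    - [1,0.2,0,0.02,0]
    - [1,0.27,0,0.02,0]
    - [1,0.27,0,0.02,0]

```text
clock: 7.58
tool_pos: [499.2, -272.1, 72.9]
tool_rot: [0.597, -0.379, 0.598, 0.378]
ft_force: [0.9, -0.0, -0.1]
gripper_width: 0.1
```

Emit:
step_arm:
  series:
    - [1,0.05,0,0,0]
    - [1,0.1,0,0,0]
    - [1,0.13,0,0,0]
    - [1,0.14,0,0,0]
    - [1,0.14,0,0,0]

```text
clock: 8.2
tool_pos: [499.8, -272.4, 63.9]
tool_rot: [0.597, -0.38, 0.597, 0.377]
ft_force: [-4.5, 4.1, 17.6]
gripper_width: 0.0
```

Bar key bottomed at 17.6 N. All three keys are pressed, so I lift and travel toward the unit.

Emit:
step_arm:
  series:
    - [1,-0.5,0,0,0]
    - [1,-1,0,0,0]
    - [1,-1,0,0.3,0]

```text
clock: 8.57
tool_pos: [511.7, -252.7, 147.3]
tool_rot: [0.599, -0.381, 0.597, 0.374]
ft_force: [1.4, 0.1, -0.2]
gripper_width: -0.2
```

Emit:
step_arm:
  series:
    - [1,-0.6,0.1,0.5,0]
    - [1,-1,0.3,1,0]
    - [1,-1,0.3,1,0]

```text
clock: 8.95
tool_pos: [525.3, -167.9, 229.5]
tool_rot: [0.599, -0.384, 0.595, 0.374]
ft_force: [0.2, -0.8, -0.3]
gripper_width: -0.3
```

Emit:
step_arm:
  series:
    - [0,-0.8,0.2,1,0]
    - [-1,-0.8,0.2,1,0]

```text
clock: 9.2
tool_pos: [544.0, -87.7, 293.1]
tool_rot: [0.599, -0.383, 0.596, 0.374]
ft_force: [1.3, -0.5, 0.3]
gripper_width: 35.9
```

Emit:
step_arm:
  series:
    - [-1,0,0.2,1,0]
    - [-1,0,0.2,1,0]

```text
clock: 9.45
tool_pos: [563.8, -6.7, 291.7]
tool_rot: [0.598, -0.384, 0.595, 0.375]
ft_force: [-0.4, -0.6, 0.0]
gripper_width: 72.5
```

Emit:
step_arm:
  series:
    - [-1,0,0.2,1,0]
    - [-1,0,0.2,1,0]
    - [-1,0,0.2,1,0]

```text
clock: 9.82
tool_pos: [583.2, 72.6, 289.9]
tool_rot: [0.597, -0.384, 0.596, 0.375]
ft_force: [-0.3, -0.4, 0.1]
gripper_width: 85.7
```

Run:
```python
from t import *
c=snap('wrist','wrist2');print(arm.state()['tool_pos'],to(563.7,189.6,290),arm.state()['clock'])
im=cv2.resize(c['image'][:,:,::-1],(768,576)).copy()
for p in [(563.7,189.6,220),(563.7,189.6,97),(579,227.8,55)]:
    u=proj(c,p);print(u);cv2.circle(im,tuple(int(x) for x in u*1.5),3,(255,255,0),1)
cv2.imwrite('pics/w2.png',im)
```

```text
[583.05747532  71.65955603 290.19689632] [-0.013  0.845  1.232] 9.875
[422.12485921 102.72452291]
[359.03734382  98.19365607]
[385.94972622  95.10160237]
```

View pics/w2.png

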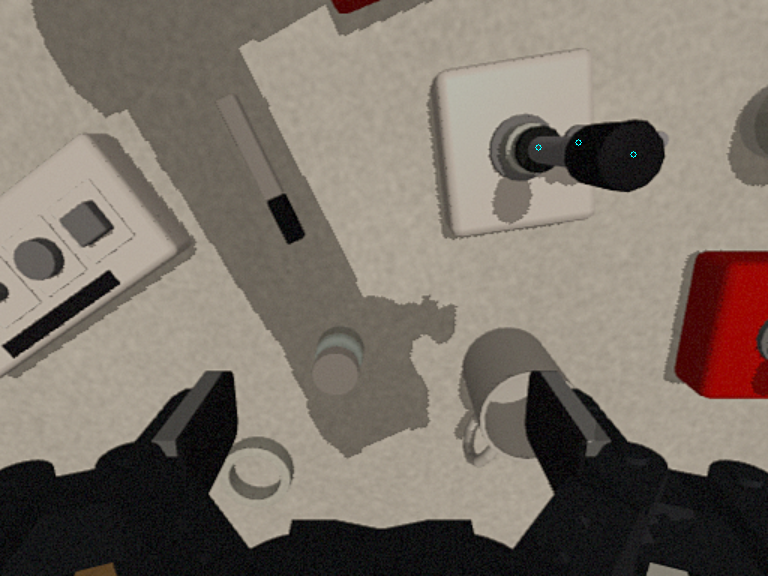

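The wrist view shows the white unit at (520,140) and the handle top at (633,155). My axis estimate projects onto it. The post is hidden behind the handle, so I move across for a clear look.

Emit:
step_arm:
  series:
    - [-1,0,0.1,1,0]
    - [-1,0,0.1,1,0]
    - [-1,0,0.1,1,0]

```text
clock: 10.25
tool_pos: [609.8, 146.7, 289.1]
tool_rot: [0.597, -0.384, 0.597, 0.375]
ft_force: [-0.0, 0.2, 0.5]
gripper_width: 85.4
```

Emit:
step_arm:
  series:
    - [-1,0,0.05,0.5,0]
    - [-1,0,0.05,0.5,0]
    - [-1,0,0.05,0.5,0]

```text
clock: 10.62
tool_pos: [622.9, 182.8, 288.8]
tool_rot: [0.597, -0.383, 0.597, 0.374]
ft_force: [-0.4, -0.2, 0.6]
gripper_width: 85.5
```

Run:
```python
from t import *
c=snap('wrist','wrist3');print(arm.state()['tool_pos'],to(563.7,189.6,290),arm.state()['clock'])
for p in [(563.7,189.6,220),(563.7,189.6,97),(578.6,226.7,165)]: print(proj(c,p))
u,v=proj(c,(570,200,140)).astype(int);x0,y0=max(0,u-65),max(0,v-50);print(x0,y0)
cv2.imwrite('pics/w3.png',cv2.resize(c['image'][y0:y0+100,x0:x0+130,::-1],None,fx=6,fy=6,interpolation=cv2.INTER_CUBIC))
```

```text
[622.92728055 182.78188098 288.92203901] [-0.019  0.706 -0.239] 10.675
[224.25604856 121.29631689]
[236.33097086 109.85405585]
[283.9509438 111.7183402]
182 64
```

View pics/w3.png

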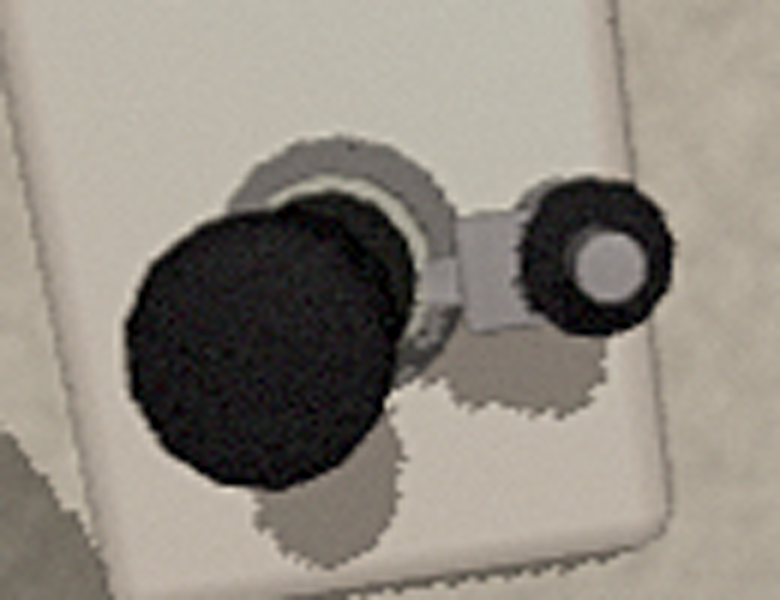

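The crop shows the handle top at image (225.7,122) and the post top at (283.7,108.5), both near prediction. The blade runs from the clamp towards the rod. A sideways view will give the height by parallax.

Emit:
step_arm:
  series:
    - [-1,0,0,0.9,0]
    - [-1,0,0,0.9,0]
    - [-1,0,0,0.9,0]

```text
clock: 11.05
tool_pos: [653.6, 247.2, 288.2]
tool_rot: [0.597, -0.383, 0.597, 0.374]
ft_force: [-0.2, -0.5, -0.2]
gripper_width: 85.0
```

Run:
```python
from t import *
c=snap('wrist','wrist4');print(arm.state()['tool_pos'])
for p in [(563.7,189.6,220),(563.7,189.6,97),(578.6,226.7,165),(578.6,226.7,145),(578.6,226.7,125)]: print(proj(c,p))
u,v=proj(c,(570,200,140)).astype(int);x0,y0=max(0,u-65),max(0,v-50);print(x0,y0)
cv2.imwrite('pics/w4.png',cv2.resize(c['image'][y0:y0+100,x0:x0+130,::-1],None,fx=6,fy=6,interpolation=cv2.INTER_CUBIC))
w=pickle.load(open('wrist3.pkl','rb'))
```

```text
[653.46321438 246.76258253 288.50353133]
[104.44001465 120.84671713]
[161.60169438 109.57010398]
[189.23185658 111.34297955]
[194.0722154  109.86915394]
[198.26373162 108.59289237]
96 63
```

View pics/w4.png

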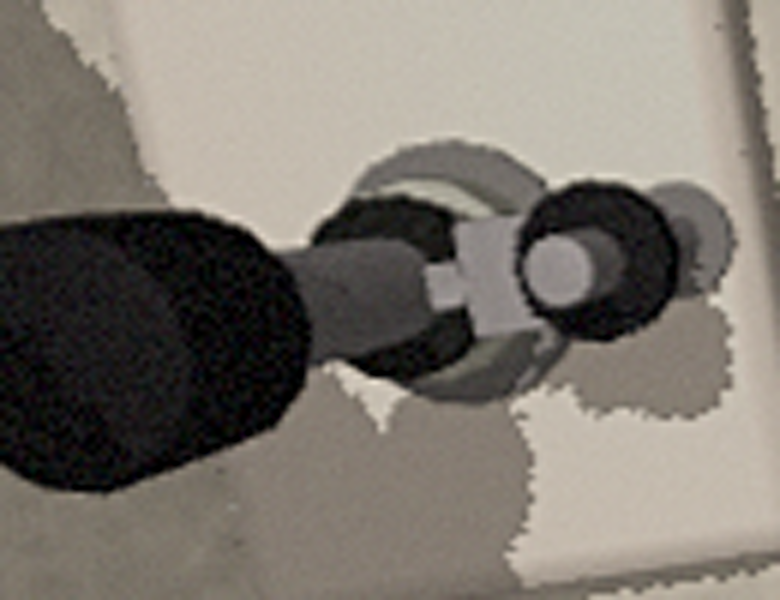

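Run:
```python
from t import *
a=pickle.load(open('wrist3.pkl','rb'));b=pickle.load(open('wrist4.pkl','rb'))
for n,p,q in [('shoulder',(258.2,110.5),(173,110.5)),('tip',(253,110.7),(167.3,110.8)),('posttop',(283.7,108.5),(189,108)),('blade/clamp UL corner',(182+458/6,64+216/6),(96+457/6,63+222/6)),('LL corner',(182+470/6,64+330/6),(96+475/6,63+336/6)),('clampcentre',(182+597/6,64+257/6),(96+600/6,63+260/6))]:
    print(n,*tri(a,p,b,q))
print(to(563.7,189.6,290))
```

```text
shoulder [571.15760955 208.92628322 136.58982011] 0.26911710312294046
tip [569.40698064 204.95702535 138.33651494] 0.34865447858875004
posttop [576.38485531 227.53377049 164.22000772] 0.08960669580764044
blade/clamp UL corner [563.51192138 212.60617147 137.19541904] 0.27150525540662385
LL corner [578.08823803 207.6577487  138.55988362] 0.2675074237419062
clampcentre [576.55913694 227.8620221  136.4712226 ] 0.1280852213225113
[-0.018  0.709 -1.125]
```

Checks: the post top triangulates to 164.2 mm (should be 165), the tip-to-post distance is 23.6 mm (should be 24), and the axis is (564,189). The blade's top face is at about 138.5 mm, so the tip centre is about 136 mm and the draw about 39 mm. Going to the handle.

Emit:
step_arm:
  series:
    - [-1,0,0.45,-0.6,0]
    - [-1,0,0.71,-1,0]
    - [-1,0,0.71,-1,0]

```text
clock: 11.48
tool_pos: [565.3, 196.2, 289.5]
tool_rot: [0.597, -0.383, 0.598, 0.373]
ft_force: [0.1, 0.1, -0.6]
gripper_width: 85.6
```

Run:
```python
from t import *
print(arm.state()['tool_pos'],to(564.2,189.4,194))
```

```text
[565.25351111 196.17184058 289.45591242] [ 1.194 -0.012 -0.071]
```

Emit:
step_arm:
  series:
    - [-1,0,-0.01,-0.08,0]
    - [-1,0.3,-0.01,-0.08,0]
    - [-1,0.6,-0.01,-0.08,0]
    - [-1,0.6,-0.01,-0.08,0]

```text
clock: 11.98
tool_pos: [563.0, 188.7, 240.0]
tool_rot: [0.596, -0.382, 0.6, 0.373]
ft_force: [-0.2, -0.3, -0.9]
gripper_width: 85.5
```

Run:
```python
from t import *
print(arm.state()['tool_pos'],to(564.2,189.4,194))
```

```text
[562.98864899 188.74007977 239.96262929] [ 0.574 -0.005  0.02 ]
```

Emit:
step_arm:
  series:
    - [-1,0.3,0,0.02,0]
    - [-1,0.57,0,0.02,0]
    - [-1,0.57,0,0.02,0]

```text
clock: 12.35
tool_pos: [563.6, 189.3, 193.9]
tool_rot: [0.596, -0.382, 0.6, 0.373]
ft_force: [-0.2, -0.7, 0.2]
gripper_width: 85.5
```

Emit:
step_arm:
  series:
    - [0,0,0,0,0]
    - [0.5,0,0,0,0]
    - [1,0,0,0,0]
    - [1,0,0,0,0]
    - [1,0,0,0,0]
  squeeze: 50

```text
clock: 12.98
tool_pos: [564.4, 190.0, 195.0]
tool_rot: [0.596, -0.382, 0.599, 0.373]
ft_force: [-0.0, 2.5, 4.3]
gripper_width: 27.1
```

Emit:
step_arm:
  series:
    - [1,0,0,0,0]
    - [1,0,0,0,0]
    - [1,0,0,0,0]

```text
clock: 13.35
tool_pos: [564.4, 190.0, 195.0]
tool_rot: [0.597, -0.382, 0.599, 0.373]
ft_force: [-0.2, 0.5, 3.2]
gripper_width: 26.9
```

Gripped at 27 mm on the 28 mm handle. Drawing 30 mm first.

Emit:
step_arm:
  series:
    - [1,-0.08,0,0,0]
    - [1,-0.18,0,0,0]
    - [1,-0.28,0,0,0]
    - [1,-0.37,0,0,0]
    - [1,-0.37,0,0,0]

```text
clock: 13.98
tool_pos: [564.3, 190.1, 225.1]
tool_rot: [0.597, -0.382, 0.599, 0.373]
ft_force: [3.0, 0.2, -7.4]
gripper_width: 27.1
```

Run:
```python
from t import *
ts=[]
for n,s in [('wrist',4),('side',8),('scene',8)]:
    c=snap(n,n+'5'); w,h=(96,140) if n=='wrist' else (48,70)
    u,v=proj(c,(570,205,150)).astype(int);x0,y0=max(0,u-w//2),max(0,v-h//2);im=c['image'][y0:y0+h,x0:x0+w,::-1]
    print(n,x0,y0,[proj(c,(564.3,189.4,z)).round(1) for z in(97,127,136)],proj(c,(569.4,205,136)).round(1)); ts.append(cv2.resize(im,(264,385) if n!='wrist' else (264,385),interpolation=cv2.INTER_NEAREST))
cv2.imwrite('pics/m5.png',np.hstack(ts));print(arm.state()['tool_pos'],arm.state()['ft_force'])
```

```text
wrist 232 135 [array([255.7, 185.8]), array([255.5, 197. ]), array([255.5, 201. ])] [278.6 198.2]
side 225 132 [array([251.1, 183.6]), array([251. , 176.3]), array([250.9, 174.1])] [249.8 170.9]
scene 257 183 [array([277.4, 223.3]), array([277.7, 218.5]), array([277.8, 217.1])] [281.5 221. ]
[564.31349838 190.07997758 224.5004367 ] [ 3.51229603 -1.51842031 -7.25980944]
```

View pics/m5.png

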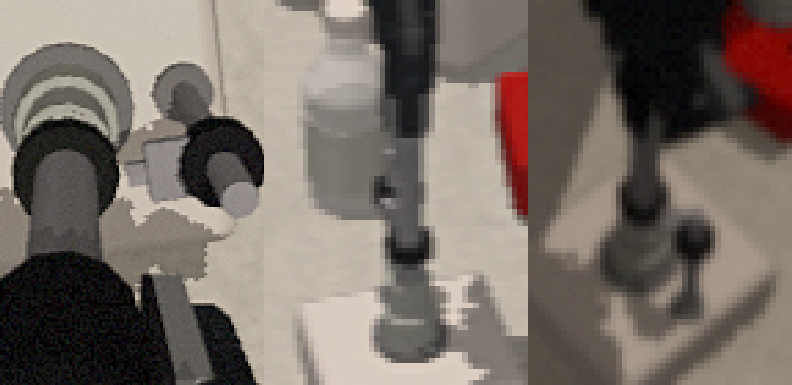

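Wrist force is −7.3 N against about 7.1 N expected at 30 mm. The side view shows the band at row 176, predicted 176.3 for z = 127. Drawing the last 9 mm.

Emit:
step_arm:
  series:
    - [1,-0.04,0,0,0]
    - [1,-0.08,0,0,0]
    - [1,-0.115,0,0,0]
    - [1,-0.115,0,0,0]
    - [1,-0.115,0,0,0]

```text
clock: 14.75
tool_pos: [564.3, 190.1, 233.7]
tool_rot: [0.596, -0.382, 0.599, 0.373]
ft_force: [4.8, -1.8, -7.4]
gripper_width: 26.4
```

Run:
```python
from t import *
c=snap('wrist','wrist6');x0,y0=225,140
cv2.imwrite('pics/m6.png',cv2.resize(c['image'][y0:y0+100,x0:x0+130,::-1],None,fx=6,fy=6,interpolation=cv2.INTER_CUBIC))
s=arm.state();print(s['tool_pos'],s['ft_force'],s['gripper_width'],s['clock'])
u=np.array([.296,.955])
for z in (131,136,141):
  r=[tuple(((proj(c,(564.3-.955*14.5*k,189.4+.296*14.5*k,z))-[x0,y0])*6).round()) for k in(-1,1)]
  e=(proj(c,(564.3+.296*14.5,189.4+.955*14.5,z))-[x0,y0])*6; t=(proj(c,(564.3+.296*16,189.4+.955*16,z))-[x0,y0])*6
  print(z,r,'near pointer edge',e.round(),'tip',t.round())
```

```text
[564.30088676 190.07946173 233.64908602] [ 4.64483283 -1.6620692  -8.33135485] 27.18145285017834 14.8
131 [(np.float64(200.0), np.float64(439.0)), (np.float64(167.0), np.float64(219.0))] near pointer edge [299. 315.] tip [311. 314.]
136 [(np.float64(200.0), np.float64(454.0)), (np.float64(166.0), np.float64(229.0))] near pointer edge [302. 328.] tip [314. 326.]
141 [(np.float64(200.0), np.float64(469.0)), (np.float64(166.0), np.float64(240.0))] near pointer edge [304. 340.] tip [316. 339.]
```

View pics/m6.png

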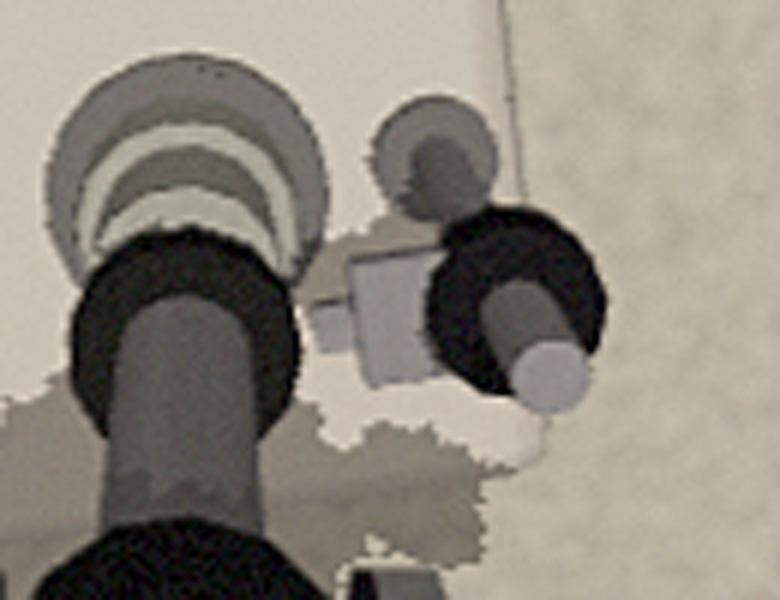

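The wrist view shows the band ring at (185,330) and the pointer tip at (330,328) beside it. Their image scales match: 7.93 px/mm over 29 mm for the band, 7.87 px/mm over 16 mm for the blade. That puts them at equal depth to within about 2–3 mm. One numeric cross-check before handing in.

Run:
```python
from t import *
a=pickle.load(open('wrist3.pkl','rb'));b=pickle.load(open('wrist4.pkl','rb'));c=pickle.load(open('wrist6.pkl','rb'))
P=lambda x,y:(225+x/6,140+y/6)
for n,p,p3,p4 in [('tip',P(311,328),(253,110.7),(167.3,110.8)),('post',P(548,377),(283.7,108.5),(189,108)),('UL',P(350,264),(182+458/6,64+216/6),(96+457/6,63+222/6)),('LL',P(372,386),(182+470/6,64+330/6),(96+475/6,63+336/6))]:
    print(n,tri(c,p,a,p3),tri(c,p,b,p4))
d0=pickle.load(open('side0.pkl','rb'));d1=snap('side','side6')
for d in(d0,d1):
    g=d['image'][150:195,247:255].mean(2).mean(1); print(g.round().astype(int))
print([proj(d1,(564.3,189.4,z)).round(1) for z in(97,132,136,140)],arm.state()['tool_pos'],arm.state()['ft_force'])
```

```text
tip (array([569.31801351, 204.58848633, 135.58493886]), np.float64(0.7135806632382974)) (array([569.35447862, 204.16273932, 135.38905976]), np.float64(0.13037771970046227))
post (array([576.45812004, 227.35714832, 163.59563933]), np.float64(0.38055924839177185)) (array([576.38086751, 227.29125925, 163.55302283]), np.float64(0.2817916434134815))
UL (array([563.31671217, 212.28656884, 137.7959092 ]), np.float64(0.7702830484017771)) (array([563.6460691 , 212.04472741, 136.02448765]), np.float64(0.49508131376095893))
LL (array([577.94599401, 207.94348464, 139.20426682]), np.float64(0.4312222362332683)) (array([578.12711776, 207.94838728, 139.10325516]), np.float64(0.45632410254739875))
[ 94  39  31  31  30  24  23  24  23  23  24  24  24  30  56  89  83  83
 104 110 101 100 104 107 103 103 104 104 104 105  96  78  76  63  36  28
  40  84 103 109 131 103 101 101 100]
[ 50  50  49  55  82 104 102 101 103 109 104 102 103 103 102  96  83  85
 107 112  98  80  72  69  47  37  36  66 100 103 103 101 111 114  98  98
  98 101 102 111 137 104 100 101 100]
[array([251.1, 183.6]), array([251. , 175.1]), array([250.9, 174.1]), array([250.9, 173.1])] [564.29475764 190.05619031 233.63416888] [ 4.57318321 -1.07529832 -7.065648  ]
```

The side view shows the band moved up by about 9.7 px, and 39 mm of draw predicts 9.5 px. Blade tri­angulation again gives a centre at about 136 mm. I hold briefly and hand in.

Emit:
step_arm:
  series:
    - [1,0,0,0,0]
    - [1,0,0,0,0]
    - [1,0,0,0,0]
    - [1,0,0,0,0]
    - [1,0,0,0,0]

```text
clock: 15.48
tool_pos: [564.3, 190.1, 233.6]
tool_rot: [0.596, -0.382, 0.599, 0.373]
ft_force: [4.2, 0.0, -7.7]
gripper_width: 27.0
```

Run:
```python
from bench import arm
s=arm.state();print(s['tool_pos'],s['ft_force'],s['gripper_width'],s['clock']);print(arm.job_done())
```

```text
[564.28233249 190.07889867 233.60052737] [ 4.22421661  0.01080013 -7.70471277] 27.02446933193403 15.475
the job is handed in; nothing more can be done
None
```

I pressed the small round, square and bar keys in that order, then gripped the white unit's plunger and drew it up 38.6 mm. I handed in at 15.5 s, still holding it. The hand-in gives no verdict.

- **Keys:** each one bottomed out, with 11.8, 13.1 and 17.6 N at the wrist against about 5 N for full travel. The arm passed well above the large round key each time. I did not take a final picture of the keys; the arm has been clear of the console since the last press.
- **Band and pointer:** the gripper height puts the band at about 135.6 mm, and the wrist views put the pointer at about 136 mm. The side view's shift agrees: 9.7 px against 9.5 px predicted.
- **Grip:** the fingers stand 27 mm apart on the 28 mm handle, with 7.7 N of pull at the wrist as the spring should give.
- **Disagreements:** the pointer height estimates scattered by about 2 mm. The known post top came out 0.8 to 1.4 mm low, which I allowed for. One band-edge reading looked about 3 mm high, but a 1 mm sideways error would explain it, so I did not use it.
- **Bystanders:** nothing was touched, as far as the forces showed. I did not check their positions at the end.

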